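# Fill the ball cage on the bearing test rig

## Task

Slide the clear guard of the bearing test rig fully open by its black handle; its catch may or may not have snapped in, and if the guard will not move, push the steel release button in front of it all the way down and let go, then slide the guard. Then drop the three large steel balls from the rack one by one into the three empty pockets of the brass cage, so that all five pockets hold a large ball, and leave the guard open. Leave the smaller balls, the two balls already in the cage and the other things on the bench where they are.

Things in the scene. Friction and masses are not known exactly. Their poses are not given: they have to be found in the camera images.
- guard (a joint): travel of the clear guard plate in m along the rig's +y: 0 shut, 0.165 fully open (end stop); starts at 0 to 0.008. About 2 N friction; stays where left. With the catch engaged it stops dead by 0.015. The plate is 212 mm (rig x) by 140 mm (rig y), 6 mm thick with a 3 mm frame on top, underside 78 mm above the bench; shut, it is centred over the cage.
- guard_handle (a point): centre of the guard's black handle, an upright block 60 mm long (rig x), 16 mm thick (rig y) and 36 mm tall, top at 120 mm above the bench, standing on the guard's plate (84 mm above the bench) near its left edge. Axes as the rig's; it moves with the guard.
- button_top (a point): centre of the top of the steel release button: a plunger 22 mm across standing 14 mm out of a white housing, top 86 mm above the bench, at the rig's front, its centre 28 mm from the guard's edge. Travel 10 mm straight down, spring about 5 N at the bottom. Pushed 8 mm or more it frees the hidden catch (engaged in about half the cases), which then stays free; harmless if already free.
- rig: the fixed test rig: aluminium base plate 230 mm (x) by 370 mm (y), 40 mm high, with two steel rails along y at x = +-100 mm (14 mm wide, tops at 78 mm); behind it (+x side) a white gearbox and black motor up to 120 mm high from x = 107 mm to x = 194 mm. Origin on the bench below the cage's centre; z up, y along the guard's opening direction (the robot's left when yaw is 0).
- cage: the fixed round brass ball cage, 147 mm across, 20 mm high, on the base plate: its underside (and origin, at its centre) is 40 mm and its top 60 mm above the bench. Five round pockets, 34 mm bore, right through to the base plate, centres on a circle of radius 46 mm, 72 degrees apart (54 mm between centres). It may be turned to any angle about z.
- pocket_a (a point): an empty pocket of the cage: the point where the centre of a seated large ball comes, on the pocket's axis, 15 mm above the pocket's floor (55 mm above the bench, 5 mm below the cage's top). A pair of fingers that closes along the cage's radius through the pocket clears the neighbouring balls.
- pocket_b (a point): an empty pocket of the cage: the point where the centre of a seated large ball comes, on the pocket's axis, 15 mm above the pocket's floor (55 mm above the bench, 5 mm below the cage's top). A pair of fingers that closes along the cage's radius through the pocket clears the neighbouring balls.
- pocket_c (a point): an empty pocket of the cage: the point where the centre of a seated large ball comes, on the pocket's axis, 15 mm above the pocket's floor (55 mm above the bench, 5 mm below the cage's top). A pair of fingers that closes along the cage's radius through the pocket clears the neighbouring balls.
- seated_a_center (a point): centre of a large 30 mm ball already seated in a pocket; it stands 10 mm above the cage's top. Leave it there.
- seated_b_center (a point): centre of a large 30 mm ball already seated in a pocket; it stands 10 mm above the cage's top. Leave it there.
- ball_a_center (a point): centre of a loose large steel ball, 30 mm across, 110 g, sitting on a round cup of the rack with its centre about 40 mm above the bench. Any of the three may go in any empty pocket.
- ball_b_center (a point): centre of a loose large steel ball, 30 mm across, 110 g, sitting on a round cup of the rack with its centre about 40 mm above the bench. Any of the three may go in any empty pocket.
- ball_c_center (a point): centre of a loose large steel ball, 30 mm across, 110 g, sitting on a round cup of the rack with its centre about 40 mm above the bench. Any of the three may go in any empty pocket.
- small_a_center (a point): centre of a smaller steel ball, 20 mm across, on another cup of the rack (wrong size for this cage); leave it there.
- small_b_center (a point): centre of a smaller steel ball, 20 mm across, on another cup of the rack (wrong size for this cage); leave it there.
- rack: the fixed grey ball rack: a plate 185 mm (x) by 120 mm (y), 12 mm high, carrying six round cups 22 mm across and 15 mm tall (rims 27 mm above the bench, 16 mm bore) in 3 columns along x and 2 rows along y, 64 mm apart both ways; origin at the centre of its underside. One cup is empty; which ball sits on which varies. Fingers closing along the rack's x or y go between the balls.
- collar: loose steel shaft collar 54 mm across, 16 mm high, beside the rack; leave it
- screwdriver: screwdriver lying beside the rack; leave it
Mind the look-alikes: they are no part of the job. What is shaped like the part that bears ball_a_center but red is not meant. What is shaped like the part that bears ball_c_center but green or orange is not meant.

How it is judged:
By the outcome, as a careful person would: the job done as asked, in the order asked, and still so for the second after the job is handed in, with the robot touching nothing.
It also fails if it takes over 72 s, if anything falls off the work surface, if the arm or the gripper's body presses on something with over 40 N, if the wrist force passes 120 N, or if a joint passes its speed limit or range.

## Robot

A 6-joint arm with a two-finger parallel gripper is mounted at the origin on the work surface. World frame = base frame: x ahead of the robot, y to its left, z up, the work surface at z = 0. Lengths are in mm, angles in rad, forces in N, time in s.
With the tool pointing down it reaches from about 375 to 825 mm from the base axis. Payload 5.5 kg.
Tool frame: the origin (TCP) lies midway between the tips of the shut fingers; the grasp point (between the pads) lies 19 mm behind it; z points along the fingers, y is the line along which they close (so a half turn about z gives the same grasp; the last joint's range is limited). The gripper opens to 85 mm and grips with 20 to 120 N. Pads are 22 mm wide; open, the fingers measure 114 mm over their backs; the gripper's body (76 mm by 85 mm) begins 54 mm behind the grasp point. The pads swing forward as they close: fully open they stand 13 mm farther back than shut.
Start: joints at [1.239, 0.314, -0.047, 1.21, 0, 1.571], TCP at [195.444, 567.271, 231.299] pointing down, gripper open.
Joint ranges: [-2.67, 2.67], [-0.69, 1.73], [-1.03, 1.25], [-2.08, 2.16], [-1.42, 1.45], [-3.14, 3.14]. Speed limits (rad/s): [2.39, 2.39, 3.01, 3.14, 3.14, 3.14].

## Interface

Orientations are given as a unit quaternion [x, y, z, w].
In Python, from workcell import telemetry, capture, sign_off, spotter gives the robot as it stands.
- The arm moves only by the tool play_rows, never from a script. Its argument "plan" is a list of rows, each an object with "translation": the shift along the tool's x, y, z in m, a list of three; "yaw": the turn about the tool's z in degrees. In form: [{"translation": [tx, ty, tz], "yaw": yaw}, ...]. A call has 1 to 20 rows; each row is the pose to reach, as a shift and turn from the pose commanded when the call began, along the tool's axes at that moment; what a row does not reach only later rows make up. A row lasts 1/8 s, in which the tool goes at most 62.5 mm and 10.7 degrees, less where a joint would pass 70% of its speed; a pose out of reach is approached as far as the arm can. A call with a gripper value outside its range is refused whole. "jaw" is the opening in per cent of the stroke, from 0 (shut) to 100 (fully open), set as the call begins (left out, the last holds). The fingers move at their own pace and stop on an object; "grip_force" is the grip in N (left out, the last holds). Time passes only in rows, so rows that repeat a pose let the fingers close. It gives the time, the measured TCP pose, the force, the opening and the grip force at its end, in the units of the state.
- telemetry.get_obs(): the state, without advancing time (a new reading comes with each control period).
- capture(name): name is "scene" or "top" or "wrist"; returns a dict with "img" (480x640x3 uint8, red, green, blue), "fov_y" (degrees; the focal length in pixels is half the picture's height over the tangent of half this angle, whatever the lens; pixels are square), "cx", "cy" (the principal point, pixels), "eye" and "orientation" of the camera in the world; the wrist camera has in their place "T_tool_cam" (4x4, takes a point from camera to tool coordinates, whose origin is the TCP and whose axes are the flange's). Camera axes: x right, y down, z forward; pixel columns grow to the right and rows downward; lengths in mm; the calibration is good to about 2 mm. A picture is of the moment at which its call begins: read the wrist's pose just before it. There is no depth.
- sign_off(): hands the job in; it is judged then, once.
Trained networks look in a picture, given as the dict that the camera call returned (one of the last four; its "shot" number tells which), for a name from the list of things; names that differ only in an ending like _2 or _b are one class to them, and where a whole thing is asked for, a point or a joint stands for the part that bears it (a point fixed in the world has none). Each returns a list of dicts, best first, with "p" (0 to 1); they miss things now and then, are a little off and sometimes report something else, mostly with a low value. They report only what shows in the picture. A call takes as long as a camera call. They do not tell look-alikes from the thing itself.
- spotter.find_in(picture, target): "bbox" ([centre column, centre row, width, height] in pixels, round what is visible of it).
- spotter.landmark_of(picture, target): "at" ([row, column] in pixels: a listed point, or the origin of a listed thing).
The state is a dict: "clock": time; "joint_pos": joint angles; "qd": joint speeds; "tau": joint torques, N m; "position": TCP position; "tool_rot": TCP orientation; "force": force on the tool from outside, world axes, zero at the start; "ft_torque": the same for the moment, N m; "gripper_width": opening from 0.0 (shut) to 1.0 (fully open); "finger_force": force on a finger pad.
Only numpy, scipy, OpenCV 4.12 (cv2) and the standard library are available. Lean on these libraries where they do the work, as an engineer would, in place of code of your own. Each camera call takes 0.05 s, during which the arm holds its last target. There are 200 camera calls.

## Working session

There is one attempt and no reset: what is moved stays moved. The work goes in short steps, Python scripts to look and compute and a tool call to move; the robot and the scene stay as the last step left them, time stands still between calls to the robot, and variables do not carry over. Pictures are saved under pics/ and viewed, at most 11 in all, crops included, and the job is handed in when it is done.

Besides the shell and the picture viewer there is one more tool, called after "Emit:" as a command line: name --argument value ..., lists and objects as JSON in quotes. play_rows: Moves the arm, as the interface text tells. Its arguments: {"type":"object","properties":{"plan":{"type":"array"},"jaw":{"type":"number"},"grip_force":{"type":"number"}},"required":["plan"]}

```bash
mkdir -p pics
cat > h.py <<'E'
import numpy as np, cv2
from scipy.spatial.transform import Rotation as R
from workcell import telemetry, capture, sign_off, spotter
def ray(p,row,col,obs=None):
    f=240/np.tan(np.radians(p['fov_y'])/2)
    d=np.array([(col-p['cx'])/f,(row-p['cy'])/f,1])
    if 'T_tool_cam' in p:
        T=np.array(p['T_tool_cam']); Rt=R.from_quat(obs['tool_rot']).as_matrix()
        return Rt@T[:3,3]+np.array(obs['position']), Rt@T[:3,:3]@d
    return np.array(p['eye']), R.from_quat(p['orientation']).as_matrix()@d
def onz(p,row,col,z,obs=None):
    e,d=ray(p,row,col,obs); return e+d*(z-e[2])/d[2]
def save(p,n): cv2.imwrite('pics/'+n,p['img'][:,:,::-1])
E
python3 - <<'E'
from h import *
o=telemetry.get_obs(); print(o['clock'],o['position'],o['tool_rot'],o['gripper_width'])
Z=dict(guard_handle=102,button_top=86,rig=0,cage=40,pocket_a=55,seated_a_center=55,ball_a_center=40,small_a_center=37,rack=0,collar=0)
for c in ('top','scene'):
    p=capture(c); save(p,c+'1.png'); print(c,p['eye'],p['orientation'],p['fov_y'])
    for n,z in Z.items():
        for r in spotter.landmark_of(p,n)[:6]:
            if r['p']>.2: print(n,round(r['p'],2),np.round(r['at']),np.round(onz(p,*r['at'],z)[:2],1))
E
```

```text
0.0 [195.27548127 566.7173204  230.43751526] [ 1.65175010e-01  9.86263903e-01 -8.44470257e-04 -1.24919067e-04] 0.9989366394637631
top [ 384.88617402 -143.82788865  962.03867332] [ 0.71234977 -0.69900577  0.0404051  -0.04812652] 55.20096694714657
guard_handle 0.94 [199. 188.] [567.4 123. ]
button_top 0.63 [266. 204.] [441.   89.9]
button_top 0.53 [269. 433.] [ 443.  -348.7]
rig 0.6 [207. 230.] [574.7  63.3]
pocket_a 0.6 [189. 245.] [599.7  22.9]
ball_a_center 0.66 [326. 423.] [ 333.  -337.5]
ball_a_center 0.54 [270. 434.] [ 444.3 -359.8]
ball_a_center 0.44 [321. 452.] [ 344.6 -394.3]
small_a_center 0.57 [248. 396.] [ 487.7 -284.1]
rack 0.65 [245. 407.] [ 498.6 -314.7]
rack 0.41 [212. 412.] [ 569.6 -324.1]
collar 0.9 [184. 386.] [ 629.3 -268.4]
collar 0.45 [212. 410.] [ 570.8 -320.3]
scene [ 821.52085427 -613.28272095  848.62159357] [ 0.9079193   0.27927848 -0.10013082 -0.29607414] 45.01894943936256
guard_handle 0.57 [157. 453.] [579.1 122.8]
guard_handle 0.32 [212. 436.] [613.6  -7.3]
button_top 0.51 [210. 435.] [606.2   7.5]
button_top 0.48 [145. 378.] [441.9  88.4]
rig 0.7 [216. 429.] [579.2  58.9]
cage 0.86 [201. 426.] [568.8  54.9]
cage 0.47 [347. 266.] [ 506.5 -340.3]
cage 0.46 [316. 279.] [ 490.6 -286.1]
pocket_a 0.81 [212. 436.] [600.6  29.9]
pocket_a 0.72 [204. 424.] [574.2  36. ]
ball_a_center 0.82 [327. 163.] [ 351.  -404.4]
ball_a_center 0.77 [337. 232.] [ 452.8 -357.3]
ball_a_center 0.64 [300. 186.] [ 347.  -348.2]
small_a_center 0.45 [312. 279.] [ 485.5 -279.3]
collar 0.67 [366. 360.] [ 634.1 -270.7]
collar 0.65 [406. 268.] [ 554.1 -403.5]
```

View pics/top1.png

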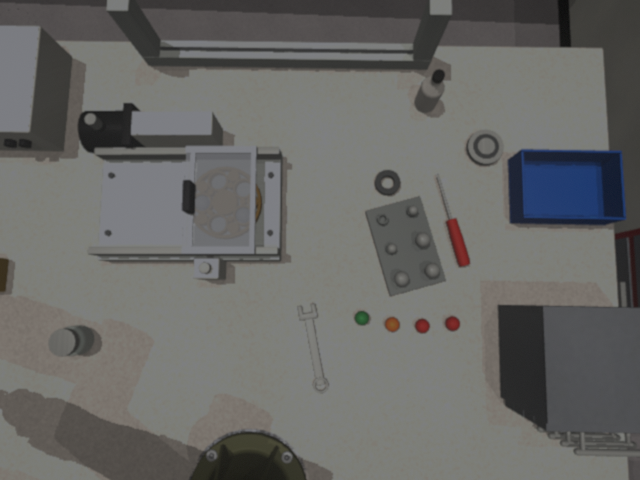

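View pics/scene1.png

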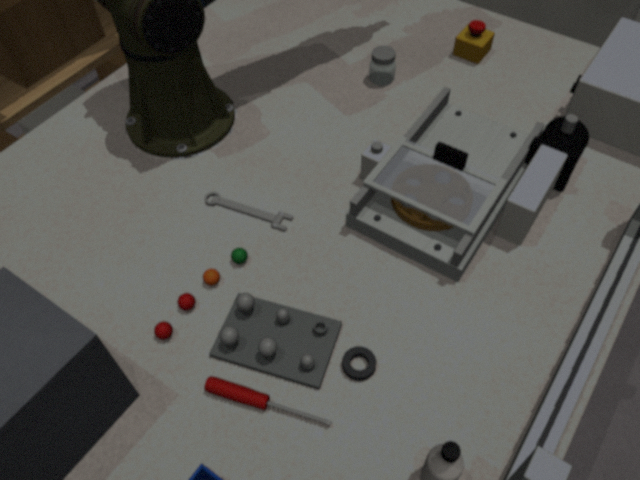

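The top view shows the guard shut (cols 188–257, rows 147–252), with its handle at (row 197, col 188) and the button at (266,205). The large balls are at (240,423), (278,402) and (270,433), the small ones at (211,412) and (248,392), and the empty cup is at (219,382). The red, orange and green balls in the row near row 320 are the decoys.

I'll get the rig's yaw, then take wrist views.

Run:
```python
from h import *
p=capture('top'); g=cv2.cvtColor(p['img'],cv2.COLOR_RGB2GRAY)
for n,(r,c),z in [('frail L',(250,90),78),('frail R',(256,281),78),('brail L',(150,97),78),('brail R',(151,281),78),('cage',(205,226),60),
 ('A',(240,423),40),('B',(278,402),40),('C',(270,433),40),('sa',(211,412),37),('sb',(248,392),37),('empty',(219,382),27)]:
    print(n,np.round(onz(p,r,c,z)[:2],1))
cv2.imwrite('pics/rigtop.png',cv2.resize(p['img'][130:300,70:300,::-1],None,fx=3.4,fy=3.4,interpolation=cv2.INTER_CUBIC))
o=telemetry.get_obs();w=capture('wrist');print(w['T_tool_cam'],w['fov_y']);print(R.from_quat(o['tool_rot']).as_matrix().round(3))
```

```text
frail L [468.7 315.4]
frail R [463.9 -56.8]
brail L [669.7 318. ]
brail R [673.7 -50.4]
cage [566.   58.4]
A [ 505.1 -339.1]
B [ 427.7 -296.6]
C [ 444.8 -358.6]
sa [ 564.8 -317.8]
sb [ 488. -277.]
empty [ 548.9 -257.9]
[[ 5.18532684e-04 -9.61667087e-01 -2.74219155e-01  6.93680448e+01]
 [ 9.99999263e-01  7.99618301e-04 -9.13263334e-04 -1.25283897e+00]
 [ 1.09752595e-03 -2.74218480e-01  9.61666793e-01 -1.42301494e+02]
 [ 0.00000000e+00  0.00000000e+00  0.00000000e+00  1.00000000e+00]] 60.54943699050497
[[-0.945  0.326 -0.   ]
 [ 0.326  0.945  0.   ]
 [ 0.     0.    -1.   ]]
```

View pics/rigtop.png

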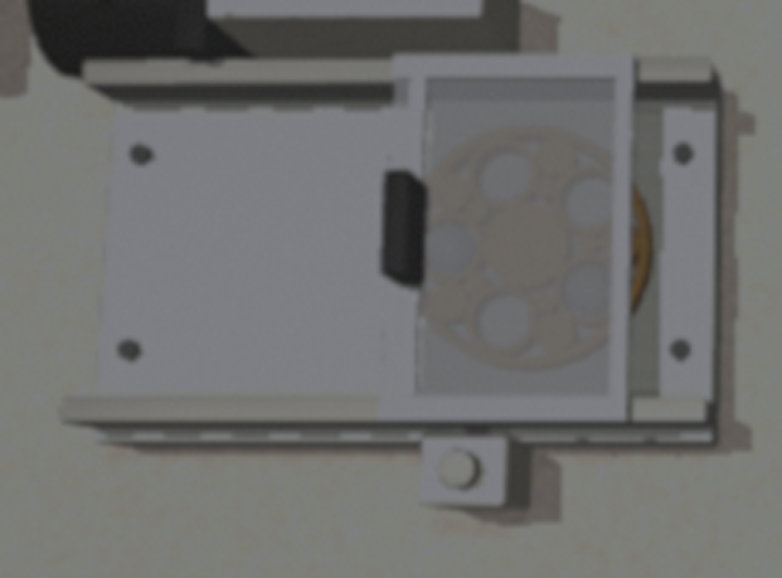

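The rig's yaw is about 0, with the cage near (567,58). The crop shows the handle's right face just left of the cage at crop col 425. I'm moving above the push position with the fingers shut.

Emit:
play_rows --plan '[{"translation":[-0.505,-0.325,0.03],"yaw":-19},{"translation":[-0.505,-0.325,0.03],"yaw":-19},{"translation":[-0.505,-0.325,0.03],"yaw":-19},{"translation":[-0.505,-0.325,0.03],"yaw":-19},{"translation":[-0.505,-0.325,0.03],"yaw":-19},{"translation":[-0.505,-0.325,0.03],"yaw":-19},{"translation":[-0.505,-0.325,0.03],"yaw":-19},{"translation":[-0.505,-0.325,0.03],"yaw":-19},{"translation":[-0.505,-0.325,0.03],"yaw":-19},{"translation":[-0.505,-0.325,0.03],"yaw":-19},{"translation":[-0.505,-0.325,0.03],"yaw":-19},{"translation":[-0.505,-0.325,0.03],"yaw":-19},{"translation":[-0.505,-0.325,0.03],"yaw":-19}]' --jaw 0 --grip_force 40

```text
clock: 2.82
position: [566.4, 96.5, 201.5]
tool_rot: [-0.001, 1.0, 0.0, -0.0]
force: [-0.2, 0.2, 0.1]
gripper_width: 0.001
finger_force: 0.0
```

Run:
```python
from h import *
o=telemetry.get_obs();p=capture('wrist');save(p,'w1.png')
print(o['clock'],np.round(o['position'],1),R.from_quat(o['tool_rot']).as_matrix().round(3).tolist(),o['force'])
for n,z in dict(guard_handle=102,button_top=86,cage=40,pocket_a=55,seated_a_center=55).items():
    for r in spotter.landmark_of(p,n)[:5]:
        if r['p']>.2: print(n,round(r['p'],2),np.round(r['at']),np.round(onz(p,*r['at'],z,o)[:2],1))
print(spotter.find_in(p,'guard_handle')[:2])
```

```text
2.825 [566.4  96.5 201.5] [[-1.0, -0.001, -0.0], [-0.001, 1.0, 0.0], [0.0, 0.0, -1.0]] [-0.20805505  0.19273044  0.05106081]
guard_handle 0.8 [250. 365.] [572.3 121. ]
button_top 0.84 [ 15. 312.] [438.8  88.7]
[]
```

View pics/w1.png

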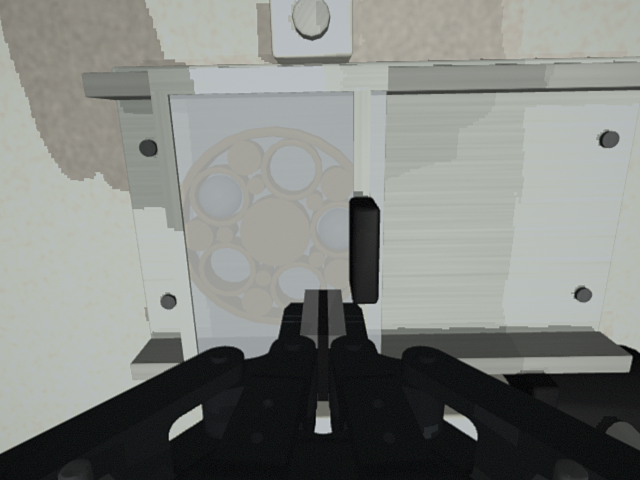

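The wrist view shows the handle at cols 350–380, rows 197–303, the fingers just to its −y side, and the button at (15,312). I'll descend and give a gentle trial push.

Emit:
play_rows --plan '[{"translation":[-0.004,-0.006,0.05],"yaw":0},{"translation":[-0.004,-0.006,0.104],"yaw":0},{"translation":[-0.004,-0.006,0.104],"yaw":0},{"translation":[-0.004,-0.006,0.104],"yaw":0},{"translation":[-0.004,0.002,0.104],"yaw":0},{"translation":[-0.004,0.006,0.104],"yaw":0},{"translation":[-0.004,0.01,0.104],"yaw":0},{"translation":[-0.004,0.014,0.104],"yaw":0},{"translation":[-0.004,0.018,0.104],"yaw":0},{"translation":[-0.004,0.018,0.104],"yaw":0}]'

```text
clock: 4.42
position: [571.4, 111.2, 97.8]
tool_rot: [0.001, 1.0, -0.003, 0.0]
force: [0.2, -9.6, 5.2]
gripper_width: 0.001
finger_force: 5.0
```

Emit:
play_rows --plan '[{"translation":[0,0.004,0],"yaw":0},{"translation":[0,0.007,0],"yaw":0},{"translation":[0,0.007,0],"yaw":0}]'

```text
clock: 4.8
position: [570.9, 121.1, 97.1]
tool_rot: [-0.0, 1.0, 0.0, -0.0]
force: [1.0, -1.6, 0.0]
gripper_width: -0.003
finger_force: 0.3
```

Emit:
play_rows --plan '[{"translation":[0,0.005,0],"yaw":0},{"translation":[0,0.01,0],"yaw":0},{"translation":[0,0.01,0],"yaw":0}]'

```text
clock: 5.18
position: [570.8, 131.4, 97.1]
tool_rot: [-0.0, 1.0, 0.0, -0.0]
force: [-0.1, -0.4, -0.1]
gripper_width: 0.003
finger_force: 0.0
```

The guard moves freely, so the catch isn't engaged. I'll keep pushing.

Emit:
play_rows --plan '[{"translation":[0,0.012,0],"yaw":0},{"translation":[0,0.03,0],"yaw":0},{"translation":[0,0.05,0],"yaw":0},{"translation":[0,0.07,0],"yaw":0},{"translation":[0,0.09,0],"yaw":0},{"translation":[0,0.105,0],"yaw":0},{"translation":[0,0.114,0],"yaw":0},{"translation":[0,0.12,0],"yaw":0},{"translation":[0,0.124,0],"yaw":0},{"translation":[0,0.124,0],"yaw":0}]'

```text
clock: 6.42
position: [571.5, 254.9, 97.5]
tool_rot: [0.0, 1.0, 0.0, 0.0]
force: [0.0, 0.8, -0.6]
gripper_width: -0.002
finger_force: 0.0
```

Emit:
play_rows --plan '[{"translation":[0,0.004,0],"yaw":0},{"translation":[0,0.008,0],"yaw":0},{"translation":[0,0.01,0],"yaw":0},{"translation":[0,0.01,0],"yaw":0}]'

```text
clock: 6.92
position: [571.5, 260.6, 97.6]
tool_rot: [0.001, 1.0, -0.004, 0.001]
force: [-0.4, -13.3, 6.0]
gripper_width: -0.002
finger_force: 6.9
```

Emit:
play_rows --plan '[{"translation":[0,0.003,0],"yaw":0},{"translation":[0,0.006,0],"yaw":0},{"translation":[0,0.006,0],"yaw":0}]'

```text
clock: 7.3
position: [571.4, 260.8, 97.6]
tool_rot: [0.003, 1.0, -0.009, 0.001]
force: [-0.8, -31.0, 12.7]
gripper_width: -0.003
finger_force: 15.7
```

At the end stop, so the guard is fully open. Now backing off and viewing the cage.

Emit:
play_rows --plan '[{"translation":[0,-0.025,0],"yaw":0},{"translation":[0,-0.03,-0.06],"yaw":0},{"translation":[-0.029,-0.092,-0.12],"yaw":0},{"translation":[-0.029,-0.15,-0.133],"yaw":0},{"translation":[-0.029,-0.212,-0.133],"yaw":0},{"translation":[-0.029,-0.212,-0.133],"yaw":0},{"translation":[-0.029,-0.212,-0.133],"yaw":0},{"translation":[-0.029,-0.212,-0.133],"yaw":0}]' --jaw 60

```text
clock: 8.3
position: [599.9, 59.7, 229.9]
tool_rot: [-0.0, 1.0, 0.0, -0.0]
force: [-0.2, -0.1, -0.7]
gripper_width: 0.6
finger_force: 0.0
```

Run:
```python
from h import *
o=telemetry.get_obs();p=capture('wrist');save(p,'w2.png')
print(o['clock'],np.round(o['position'],1),o['tool_rot'],o['force'])
for n,z in dict(guard_handle=102,button_top=86,cage=40,pocket_a=55,seated_a_center=55).items():
    for r in spotter.landmark_of(p,n)[:6]:
        if r['p']>.2: print(n,round(r['p'],2),np.round(r['at']),np.round(onz(p,*r['at'],z,o)[:2],1))
```

```text
8.3 [599.9  59.7 229.9] [-4.21929801e-04  9.99999763e-01  4.84871643e-04 -2.46370887e-04] [-0.18166513 -0.10247559 -0.74053087]
cage 0.66 [178. 322.] [573.5  57.9]
pocket_a 0.75 [233. 343.] [615.3  74.3]
pocket_a 0.71 [214. 279.] [600.   23.8]
seated_a_center 0.65 [176. 389.] [570.5 109.4]
```

View pics/w2.png

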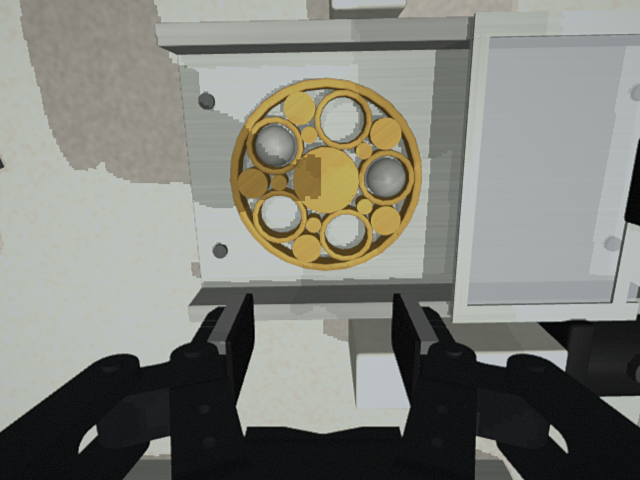

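The wrist view shows the cage clear of the guard. The empty pockets are at (118,342), (213,280) and (231,346), and the seated balls at (145,274) and (177,388). I'll fit the cage pose.

Run:
```python
from h import *
from scipy.optimize import least_squares
o=telemetry.get_obs();p=capture('wrist')
hsv=cv2.cvtColor(p['img'],cv2.COLOR_RGB2HSV)
m=((hsv[...,1]>110)&(hsv[...,0]>12)&(hsv[...,0]<32)).astype(np.uint8); m[290:]=0;m[:,440:]=0
# rectify onto z=60 plane: 2 px/mm
xs=np.arange(470,670,.5); ys=np.arange(-40,160,.5)
src=np.float32([[200,60],[430,60],[430,280],[200,280]])
dst=np.float32([[(q[0]-470)*2,(q[1]+40)*2] for q in (onz(p,r,c,60,o) for c,r in src)])
H=cv2.getPerspectiveTransform(src,dst); W=cv2.warpPerspective(m*255,H,(400,400)); I=cv2.warpPerspective(p['img'],H,(400,400))
toW=lambda u,v:(u/2+470,v/2-40)
pts=cv2.findNonZero(W); (u,v),r=cv2.minEnclosingCircle(cv2.convexHull(pts)); print('outer',toW(u,v),r/2)
# ring score: yellow on annulus r 17..19.5
Wf=W.astype(float)/255
def score(q):
    x,y,a=q; s=0
    for k in range(5):
        cx,cy=x+46*np.cos(a+k*1.25664),y+46*np.sin(a+k*1.25664)
        t=np.linspace(0,2*np.pi,72)
        for rr,w in ((18,1),(18.7,1),(15.5,-1),(14.5,-1)):
            s+=w*cv2.remap(W,(((cx+rr*np.cos(t))-470)*2).astype(np.float32),(((cy+rr*np.sin(t))+40)*2).astype(np.float32),1).mean()/255
    return s
best=max((score((x,y,a)),x,y,a) for x in np.arange(560,580,1) for y in np.arange(50,66,1) for a in np.arange(0,1.2566,.02))
print(best)
s,x,y,a=best
best=max((score((X,Y,A)),X,Y,A) for X in np.arange(x-1.5,x+1.6,.25) for Y in np.arange(y-1.5,y+1.6,.25) for A in np.arange(a-.03,a+.03,.005)); print(best)
s,x,y,a=best
for k in range(5): print(k,np.round([x+46*np.cos(a+k*1.25664),y+46*np.sin(a+k*1.25664)],1),'angle',np.degrees(a)+72*k)
hc=cv2.HoughCircles(cv2.cvtColor(I,cv2.COLOR_RGB2GRAY),cv2.HOUGH_GRADIENT,1,60,param1=100,param2=20,minRadius=30,maxRadius=42)
print([(toW(c[0],c[1]),c[2]/2) for c in hc[0][:8]])
```

```text
outer (572.6546020507812, 60.32665252685547) 73.40404510498047
(np.float64(6.959640522875817), np.int64(572), np.int64(60), np.float64(0.36))
(np.float64(7.04705882352941), np.float64(572.25), np.float64(60.25), np.float64(0.355))
0 [615.4  76.2] angle 20.340001727144223
1 [570.4 106.2] angle 92.34000172714423
2 [528.   72.7] angle 164.34000172714423
3 [546.8  22. ] angle 236.34000172714423
4 [600.8  24.2] angle 308.3400017271442
[((np.float32(528.75), np.float32(73.25)), np.float32(20.7)), ((np.float32(571.25), np.float32(106.75)), np.float32(20.7)), ((np.float32(615.25), np.float32(76.25)), np.float32(17.45)), ((np.float32(601.75), np.float32(25.75)), np.float32(20.7)), ((np.float32(546.25), np.float32(24.75)), np.float32(19.6))]
```

Emit:
play_rows --plan '[{"translation":[0.073,-0.358,0],"yaw":-18.6},{"translation":[0.073,-0.358,0],"yaw":-18.6},{"translation":[0.073,-0.358,0],"yaw":-18.6},{"translation":[0.073,-0.358,0],"yaw":-18.6},{"translation":[0.073,-0.358,0],"yaw":-18.6},{"translation":[0.073,-0.358,0],"yaw":-18.6},{"translation":[0.073,-0.358,0],"yaw":-18.6},{"translation":[0.073,-0.358,0],"yaw":-18.6},{"translation":[0.073,-0.358,0],"yaw":-18.6}]'

```text
clock: 9.78
position: [527.4, -298.1, 230.3]
tool_rot: [-0.162, 0.987, 0.0, 0.0]
force: [0.7, 0.6, 0.3]
gripper_width: 0.601
finger_force: 0.0
```

Run:
```python
from h import *
o=telemetry.get_obs();p=capture('wrist');save(p,'w3.png')
Rt=R.from_quat(o['tool_rot']).as_matrix();print(o['clock'],np.round(o['position'],1),'toolx',Rt[:2,0].round(4),'tooly',Rt[:2,1].round(4),o['joint_pos'])
for n,z in dict(rack=0,ball_a_center=40,small_a_center=37).items():
    for r in spotter.landmark_of(p,n)[:6]:
        if r['p']>.2: print(n,round(r['p'],2),np.round(r['at']),np.round(onz(p,*r['at'],z,o)[:2],1))
    for r in spotter.find_in(p,n)[:6]:
        if r['p']>.2: b=r['bbox'];print('  box',n,round(r['p'],2),np.round(b),np.round(onz(p,b[1],b[0],z,o)[:2],1))
```

```text
9.775 [ 527.4 -298.1  230.3] toolx [-0.9472 -0.3206] tooly [-0.3206  0.9472] [-5.14603045e-01  3.25028027e-01 -3.34896922e-02  1.21249489e+00
  3.09871121e-04 -8.40940635e-01]
rack 0.61 [166. 324.] [ 496.9 -309. ]
rack 0.61 [240. 281.] [ 575.3 -324.7]
  box rack 0.96 [326. 159. 146. 218.] [ 490.4 -308.6]
ball_a_center 0.93 [ 86. 288.] [ 444.8 -355.4]
  box ball_a_center 0.96 [286.  86.  39.  41.] [ 445.8 -356.9]
small_a_center 0.76 [170. 362.] [ 486.9 -279.3]
  box small_a_center 0.9 [363. 172.  27.  26.] [ 487.8 -278.2]
```

View pics/w3.png

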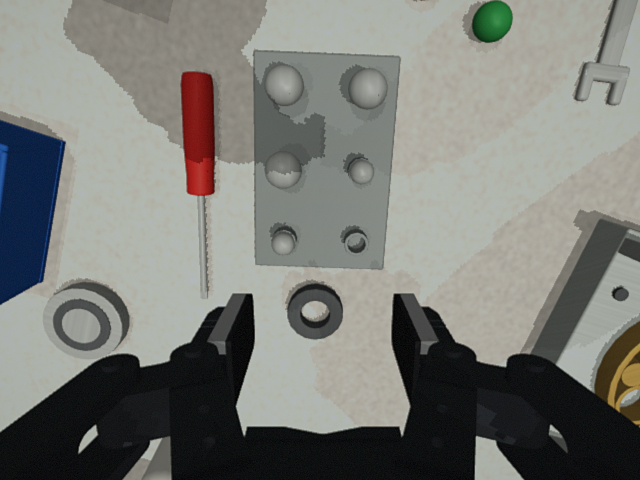

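Large balls are at (85,284), (87,368) and (169,283), small at (171,361) and (241,284), with the empty cup at (240,356). I'll fit the grid.

Run:
```python
from h import *
from scipy.optimize import least_squares
o=telemetry.get_obs();p=capture('wrist');g=cv2.medianBlur(cv2.cvtColor(p['img'],cv2.COLOR_RGB2GRAY),5)
px={'C':(85,284,-64,-32,40),'B':(87,368,-64,32,40),'A':(169,283,0,-32,40),'sb':(171,361,0,32,37),'sa':(241,284,64,-32,37),'e':(240,356,64,32,27)}
hc=cv2.HoughCircles(g,cv2.HOUGH_GRADIENT,1,30,param1=80,param2=12,minRadius=9,maxRadius=23)[0]
M=[];G=[]
for n,(r,c,gx,gy,z) in px.items():
    d=np.hypot(hc[:,0]-c,hc[:,1]-r);i=d.argmin()
    w=onz(p,r,c,z,o)[:2]; M.append(w);G.append((gx,gy))
    print(n,w.round(1),'hough',hc[i].round(1),onz(p,hc[i][1],hc[i][0],z,o)[:2].round(1) if d[i]<8 else '')
M=np.array(M);G=np.array(G)
def pr(q): c,s=np.cos(q[2]),np.sin(q[2]);return q[:2]+G@np.array([[c,s],[-s,c]])
q=least_squares(lambda q:(pr(q)-M).ravel(),[496,-308,.325],loss='soft_l1').x
print(q,np.degrees(q[2]));print(np.c_[pr(q),M-pr(q)].round(1))
```

```text
C [ 445.1 -359.3] hough [283.5  85.5  17.7] [ 445.5 -359.5]
B [ 426.  -298.2] hough [367.5  88.5  17.4] [ 427.1 -298.2]
A [ 505.9 -341.3] hough [287.5 168.5  22.4] [ 504.3 -338. ]
sb [ 487.6 -281.1] hough [357.5 167.5  13.8] [ 485.8 -284.7]
sa [ 564.1 -322.7] hough [283.5 239.5  13.8] [ 562.9 -323.5]
e [ 546.1 -263.3] hough [354.5 238.5  12.7] [ 545.2 -265. ]
[ 4.96219394e+02 -3.10876280e+02  2.91451394e-01] 16.698934813672416
[[ 4.441e+02 -3.599e+02  1.000e+00  6.000e-01]
 [ 4.257e+02 -2.986e+02  3.000e-01  4.000e-01]
 [ 5.054e+02 -3.415e+02  5.000e-01  2.000e-01]
 [ 4.870e+02 -2.802e+02  6.000e-01 -8.000e-01]
 [ 5.667e+02 -3.231e+02 -2.600e+00  4.000e-01]
 [ 5.483e+02 -2.618e+02 -2.200e+00 -1.500e+00]]
```

Emit:
play_rows --plan '[{"translation":[0.0345,-0.034,0.06],"yaw":2},{"translation":[0.0345,-0.034,0.12],"yaw":2},{"translation":[0.0345,-0.034,0.165],"yaw":2},{"translation":[0.0345,-0.034,0.19],"yaw":2},{"translation":[0.0345,-0.034,0.2],"yaw":2},{"translation":[0.0345,-0.034,0.2],"yaw":2}]'

```text
clock: 10.92
position: [505.2, -342.7, 30.4]
tool_rot: [-0.144, 0.99, 0.0, -0.0]
force: [-0.0, -0.4, 0.5]
gripper_width: 0.6
finger_force: 0.0
```

Emit:
play_rows --plan '[{"translation":[0,0,0],"yaw":0},{"translation":[0,0,0],"yaw":0},{"translation":[0,0,0],"yaw":0},{"translation":[0,0,0],"yaw":0}]' --jaw 15 --grip_force 40

```text
clock: 11.42
position: [506.4, -341.5, 32.4]
tool_rot: [-0.145, 0.989, 0.001, 0.002]
force: [-0.1, 5.6, 5.7]
gripper_width: 0.318
finger_force: 39.0
```

The width (27 mm) is less than the ball's 30 mm and the tool is pushed up, so the grip is above the ball's equator. I'll regrip lower.

Emit:
play_rows --plan '[{"translation":[0,0,0],"yaw":0},{"translation":[0,0,0],"yaw":0},{"translation":[0,0,0.008],"yaw":0},{"translation":[0,0,0.008],"yaw":0}]' --jaw 55

```text
clock: 11.92
position: [504.4, -342.4, 21.3]
tool_rot: [-0.144, 0.99, 0.0, -0.001]
force: [-0.3, -0.0, 1.0]
gripper_width: 0.55
finger_force: 0.0
```

Emit:
play_rows --plan '[{"translation":[0,0,0],"yaw":0},{"translation":[0,0,0],"yaw":0},{"translation":[0,0,0],"yaw":0},{"translation":[0,0,0],"yaw":0}]' --jaw 15

```text
clock: 12.42
position: [505.2, -341.6, 22.5]
tool_rot: [-0.145, 0.989, 0.001, 0.0]
force: [-0.8, 5.2, 5.0]
gripper_width: 0.325
finger_force: 39.1
```

Emit:
play_rows --plan '[{"translation":[0,0,-0.03],"yaw":0},{"translation":[0,0,-0.08],"yaw":0},{"translation":[-0.03,0.05,-0.128],"yaw":-4},{"translation":[-0.06,0.1,-0.128],"yaw":-12},{"translation":[-0.09,0.15,-0.128],"yaw":-21.6},{"translation":[-0.12,0.2,-0.128],"yaw":-21.6},{"translation":[-0.15,0.25,-0.128],"yaw":-21.6},{"translation":[-0.18,0.3,-0.128],"yaw":-21.6},{"translation":[-0.197,0.323,-0.128],"yaw":-21.6},{"translation":[-0.197,0.323,-0.128],"yaw":-21.6},{"translation":[-0.197,0.323,-0.128],"yaw":-21.6},{"translation":[-0.197,0.323,-0.128],"yaw":-21.6}]'

```text
clock: 13.92
position: [601.4, 21.8, 150.2]
tool_rot: [-0.326, 0.945, -0.0, -0.0]
force: [0.5, 0.1, -0.4]
gripper_width: 0.324
finger_force: 39.7
```

```bash
cat >> h.py <<'E'
def pose():
    o=telemetry.get_obs();Rt=R.from_quat(o['tool_rot']).as_matrix()
    print(o['clock'],np.round(o['position'],1),'ang',np.degrees(np.arctan2(Rt[1,1],Rt[0,1])).round(2),o['force'].round(1) if hasattr(o['force'],'round') else o['force'],o['gripper_width'])
    return o,Rt
def go(xy,ang,z):
    o,Rt=pose();d=np.array([*xy,z])-o['position'];a=np.degrees(np.arctan2(Rt[1,1],Rt[0,1]))
    print('tool shift',np.round(Rt.T@d,1),'yaw',round(-((ang-a+180)%360-180),1))
E
python3 - <<'E'
from h import *
go((600.8,24.2),128.3,60)
o=telemetry.get_obs();p=capture('wrist');save(p,'w4.png')
E
```

```text
13.925 [601.4  21.8 150.2] ang 128.1 [ 0.5  0.1 -0.4] 0.32407853447244894
tool shift [-1.1  2.3 90.2] yaw -0.2
```

View pics/w4.png

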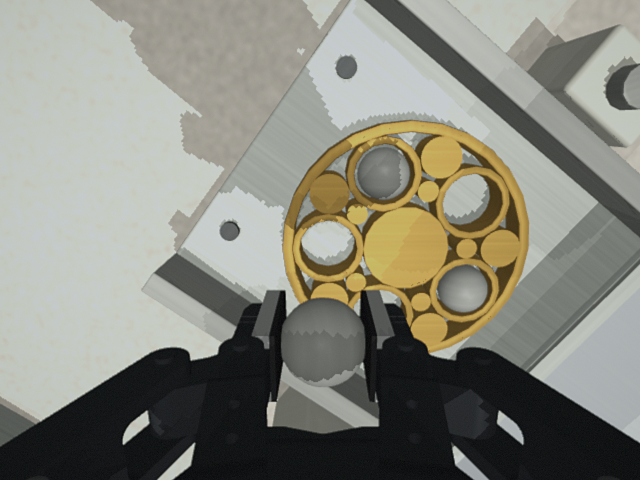

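The ball is held at (342,323) and the target pocket shows at (245,328). I'll check the pixel consistency.

Run:
```python
from h import *
o=telemetry.get_obs();p=capture('wrist')
print(onz(p,245,328,60,o).round(1),'ball z167',onz(p,342,323,167,o).round(1),'seated',onz(p,172,382,55,o).round(1),onz(p,288,465,55,o).round(1))
```

```text
[599.6  23.2  60. ] ball z167 [603.3  22.4 167. ] seated [547.2  21.4  55. ] [570.  108.5  55. ]
```

Emit:
play_rows --plan '[{"translation":[0,0.0022,0.04],"yaw":0},{"translation":[0,0.0022,0.07],"yaw":0},{"translation":[0,0.0022,0.085],"yaw":0},{"translation":[0,0.0022,0.09],"yaw":0},{"translation":[0,0.0022,0.09],"yaw":0}]'

```text
clock: 14.65
position: [601.0, 24.6, 61.1]
tool_rot: [-0.327, 0.945, -0.0, 0.001]
force: [-1.2, -0.1, -0.5]
gripper_width: 0.323
finger_force: 39.8
```

Emit:
play_rows --plan '[{"translation":[0,0,0.004],"yaw":0},{"translation":[0,0,0.004],"yaw":0},{"translation":[0,0,0.004],"yaw":0}]'

```text
clock: 15.02
position: [601.8, 24.7, 59.8]
tool_rot: [-0.327, 0.945, -0.001, 0.002]
force: [-6.8, -0.0, 17.1]
gripper_width: 0.324
finger_force: 49.4
```

Emit:
play_rows --plan '[{"translation":[0,0,0],"yaw":0},{"translation":[0,0,0],"yaw":0},{"translation":[0,0,0],"yaw":0}]' --jaw 50

```text
clock: 15.4
position: [602.1, 24.8, 58.2]
tool_rot: [-0.327, 0.945, -0.001, 0.002]
force: [-0.4, -1.6, 10.0]
gripper_width: 0.498
finger_force: 4.3
```

Emit:
play_rows --plan '[{"translation":[0,0,-0.04],"yaw":0},{"translation":[0,0,-0.1],"yaw":0},{"translation":[-0.04,0,-0.15],"yaw":0},{"translation":[-0.04,0,-0.15],"yaw":0},{"translation":[-0.04,0,-0.15],"yaw":0}]'

```text
clock: 16.02
position: [631.6, 49.6, 205.9]
tool_rot: [-0.327, 0.945, -0.0, -0.0]
force: [-0.7, -0.3, -0.4]
gripper_width: 0.501
finger_force: 0.0
```

Run:
```python
from h import *
o,_=pose();p=capture('wrist');save(p,'w5.png')
go((445,-359.7),106.7,120); go((426.3,-298.4),16.7,120)
```

```text
16.025 [631.6  49.6 205.9] ang 128.21 [-0.7 -0.3 -0.4] 0.5007161495364617
16.075 [630.7  49.4 205. ] ang 128.19 [-0.5  0.3  0.5] 0.5027035082462676
tool shift [ 398.7 -206.8   85.5] yaw 21.5
16.075 [630.7  49.4 205. ] ang 128.19 [-0.5  0.3  0.5] 0.5027035082462676
tool shift [ 375.5 -147.    85.5] yaw 111.5
```

View pics/w5.png

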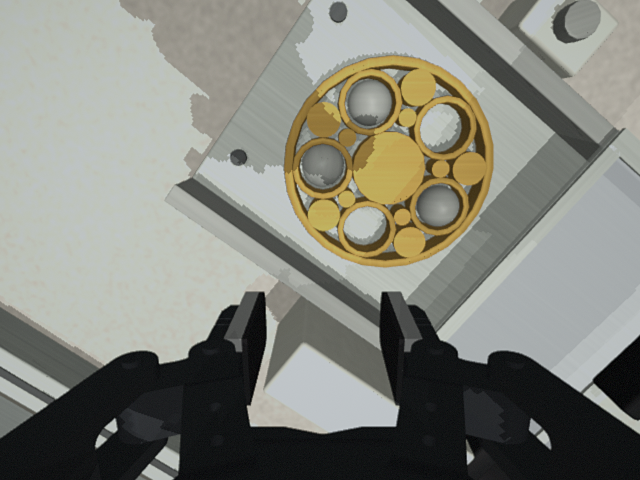

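Ball A is seated at (167,323), with empties at (127,440) and (228,367). Next is ball C, closing along rack x.

Emit:
play_rows --plan '[{"translation":[0.399,-0.207,0],"yaw":-68.5},{"translation":[0.399,-0.207,0],"yaw":-68.5},{"translation":[0.399,-0.207,0],"yaw":-68.5},{"translation":[0.399,-0.207,0],"yaw":-68.5},{"translation":[0.399,-0.207,0],"yaw":-68.5},{"translation":[0.399,-0.207,0],"yaw":-68.5},{"translation":[0.399,-0.207,0],"yaw":-68.5},{"translation":[0.399,-0.207,0.03],"yaw":-68.5},{"translation":[0.399,-0.207,0.08],"yaw":-68.5},{"translation":[0.399,-0.207,0.085],"yaw":-68.5},{"translation":[0.399,-0.207,0.085],"yaw":-68.5}]'

```text
clock: 17.45
position: [445.5, -359.2, 121.1]
tool_rot: [0.802, -0.597, -0.001, -0.0]
force: [0.3, 0.4, 0.7]
gripper_width: 0.499
finger_force: 0.0
```

Run:
```python
from h import *
go((445,-359.7),196.7,27)
p=capture('top'); 
for r in spotter.landmark_of(p,'ball_a_center'): print(r['p'],onz(p,*r['at'],40).round(1))
```

```text
17.45 [ 445.5 -359.2  121.1] ang -163.3 [0.3 0.4 0.7] 0.4991102301686488
tool shift [ 0.5  0.5 94.1] yaw 0.0
0.7 [ 336.4 -344.    40. ]
0.46 [ 440.8 -356.6   40. ]
0.44 [443.8  98.8  40. ]
```

Emit:
play_rows --plan '[{"translation":[0.0005,0.0005,0.05],"yaw":0},{"translation":[0.0005,0.0005,0.08],"yaw":0},{"translation":[0.0005,0.0005,0.094],"yaw":0},{"translation":[0.0005,0.0005,0.094],"yaw":0},{"translation":[0.0005,0.0005,0.094],"yaw":0}]' --jaw 55

```text
clock: 18.18
position: [447.1, -361.3, 29.0]
tool_rot: [0.802, -0.597, 0.001, 0.0]
force: [0.3, 0.2, 0.0]
gripper_width: 0.553
finger_force: 0.0
```

Emit:
play_rows --plan '[{"translation":[0,0,0],"yaw":0},{"translation":[0,0,0],"yaw":0},{"translation":[0,0,0],"yaw":0},{"translation":[0,0,0],"yaw":0}]' --jaw 15

```text
clock: 18.68
position: [446.5, -361.3, 28.4]
tool_rot: [0.802, -0.597, 0.001, 0.0]
force: [-0.6, 0.2, 6.2]
gripper_width: 0.325
finger_force: 39.1
```

Run:
```python
from h import *
go((615.4,76.2),200.3,150)
```

```text
18.675 [ 446.5 -361.3   28.4] ang -163.32 [-0.6  0.2  6.2] 0.3250245116723009
tool shift [-370.3 -287.5 -122.1] yaw -3.6
```

Emit:
play_rows --plan '[{"translation":[0,0,-0.03],"yaw":0},{"translation":[0,0,-0.08],"yaw":0},{"translation":[-0.047,-0.036,-0.122],"yaw":-3.6},{"translation":[-0.094,-0.072,-0.122],"yaw":-3.6},{"translation":[-0.141,-0.108,-0.122],"yaw":-3.6},{"translation":[-0.188,-0.144,-0.122],"yaw":-3.6},{"translation":[-0.235,-0.18,-0.122],"yaw":-3.6},{"translation":[-0.282,-0.216,-0.122],"yaw":-3.6},{"translation":[-0.329,-0.252,-0.122],"yaw":-3.6},{"translation":[-0.37,-0.287,-0.122],"yaw":-3.6},{"translation":[-0.37,-0.287,-0.122],"yaw":-3.6},{"translation":[-0.37,-0.287,-0.122],"yaw":-3.6},{"translation":[-0.37,-0.287,-0.122],"yaw":-3.6}]'

```text
clock: 20.3
position: [613.8, 75.2, 149.1]
tool_rot: [0.82, -0.572, -0.0, 0.0]
force: [-0.4, -0.5, -1.5]
gripper_width: 0.321
finger_force: 39.8
```

Run:
```python
from h import *
go((615.4,76.2),200.3,61)
o=telemetry.get_obs();p=capture('wrist')
g=cv2.medianBlur(cv2.cvtColor(p['img'],cv2.COLOR_RGB2GRAY),5)[270:420,240:410]
h=cv2.HoughCircles(g,cv2.HOUGH_GRADIENT,1,60,param1=80,param2=12,minRadius=33,maxRadius=50)
if h is not None:
    for c in h[0][:2]: print(c[0]+240,c[1]+270,c[2],onz(p,c[1]+270,c[0]+240,o['position'][2]+13,o).round(1))
```

```text
20.3 [613.8  75.2 149.1] ang -159.79 [-0.4 -0.5 -1.5] 0.3212397890877323
tool shift [-0.4 -1.9 88.1] yaw -0.1
322.5 335.5 41.6 [612.7  76.2 162.1]
```

Emit:
play_rows --plan '[{"translation":[0.0003,-0.0019,0.04],"yaw":0},{"translation":[0.0003,-0.0019,0.07],"yaw":0},{"translation":[0.0003,-0.0019,0.083],"yaw":0},{"translation":[0.0003,-0.0019,0.088],"yaw":0},{"translation":[0.0003,-0.0019,0.088],"yaw":0}]'

```text
clock: 20.98
position: [616.9, 76.5, 62.1]
tool_rot: [0.82, -0.572, 0.0, -0.0]
force: [0.5, -0.3, -1.5]
gripper_width: 0.322
finger_force: 39.8
```

Emit:
play_rows --plan '[{"translation":[0,0,0],"yaw":0},{"translation":[0,0,0],"yaw":0},{"translation":[0,0,0],"yaw":0}]' --jaw 50

```text
clock: 21.35
position: [616.7, 76.9, 61.9]
tool_rot: [0.821, -0.571, 0.0, -0.0]
force: [-0.4, -0.8, 0.1]
gripper_width: 0.498
finger_force: 0.0
```

Emit:
play_rows --plan '[{"translation":[0,0,-0.04],"yaw":0},{"translation":[0,0,-0.09],"yaw":0},{"translation":[0,0,-0.14],"yaw":0},{"translation":[0,0,-0.14],"yaw":0}]'

```text
clock: 21.85
position: [619.4, 77.2, 206.6]
tool_rot: [0.821, -0.571, 0.003, -0.003]
force: [0.2, 0.2, -0.6]
gripper_width: 0.504
finger_force: 0.0
```

Run:
```python
from h import *
go((426.3,-298.4),196.7,120)
p=capture('top');cv2.imwrite('pics/t2.png',cv2.resize(p['img'][130:300,170:460,::-1],None,fx=2.7,fy=2.7,interpolation=cv2.INTER_CUBIC))
```

```text
21.85 [619.4  77.2 206.6] ang -159.71 [ 0.2  0.2 -0.6] 0.5036051335083173
tool shift [285.1 312.1  84.5] yaw 3.6
```

View pics/t2.png

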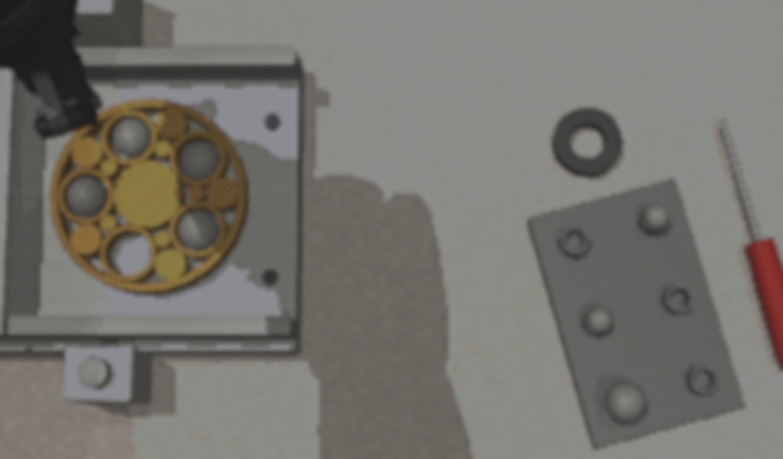

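Four pockets are filled, and the only empty one is at crop (255,128). Ball B at crop (402,626) is next.

Emit:
play_rows --plan '[{"translation":[0.285,0.312,0],"yaw":3.6},{"translation":[0.285,0.312,0],"yaw":3.6},{"translation":[0.285,0.312,0],"yaw":3.6},{"translation":[0.285,0.312,0],"yaw":3.6},{"translation":[0.285,0.312,0],"yaw":3.6},{"translation":[0.285,0.312,0],"yaw":3.6},{"translation":[0.285,0.312,0],"yaw":3.6},{"translation":[0.285,0.312,0.03],"yaw":3.6},{"translation":[0.285,0.312,0.08],"yaw":3.6},{"translation":[0.285,0.312,0.085],"yaw":3.6},{"translation":[0.285,0.312,0.085],"yaw":3.6}]' --jaw 55

```text
clock: 23.28
position: [422.2, -298.4, 116.3]
tool_rot: [0.802, -0.597, -0.001, 0.0]
force: [0.2, -0.3, 0.3]
gripper_width: 0.553
finger_force: 0.0
```

Run:
```python
from h import *
go((426.3,-298.4),196.7,27)
```

```text
23.275 [ 422.2 -298.4  116.3] ang -163.3 [ 0.2 -0.3  0.3] 0.5532468041733808
tool shift [ 1.3 -4.  89.2] yaw 0.0
```

Emit:
play_rows --plan '[{"translation":[0.0013,-0.004,0.02],"yaw":0},{"translation":[0.0013,-0.004,0.06],"yaw":0},{"translation":[0.0013,-0.004,0.08],"yaw":0},{"translation":[0.0013,-0.004,0.089],"yaw":0},{"translation":[0.0013,-0.004,0.089],"yaw":0}]'

```text
clock: 23.9
position: [427.5, -299.2, 28.2]
tool_rot: [0.802, -0.597, 0.001, -0.0]
force: [0.5, 0.5, 0.8]
gripper_width: 0.549
finger_force: 0.0
```

Emit:
play_rows --plan '[{"translation":[0,0,0],"yaw":0},{"translation":[0,0,0],"yaw":0},{"translation":[0,0,0],"yaw":0},{"translation":[0,0,0],"yaw":0}]' --jaw 15

```text
clock: 24.4
position: [427.8, -299.6, 28.4]
tool_rot: [0.802, -0.597, 0.001, -0.0]
force: [-0.2, -0.2, 7.1]
gripper_width: 0.32
finger_force: 39.2
```

Run:
```python
from h import *
go((528,72.7),164.3,150)
```

```text
24.4 [ 427.8 -299.6   28.4] ang -163.31 [-0.2 -0.2  7.1] 0.31987094414409734
tool shift [-327.6 -203.1 -121.9] yaw 32.4
```

Emit:
play_rows --plan '[{"translation":[0,0,-0.03],"yaw":0},{"translation":[0,0,-0.08],"yaw":0},{"translation":[-0.047,-0.029,-0.122],"yaw":5},{"translation":[-0.094,-0.058,-0.122],"yaw":12},{"translation":[-0.141,-0.087,-0.122],"yaw":20},{"translation":[-0.188,-0.116,-0.122],"yaw":28},{"translation":[-0.235,-0.145,-0.122],"yaw":32.4},{"translation":[-0.282,-0.174,-0.122],"yaw":32.4},{"translation":[-0.328,-0.203,-0.122],"yaw":32.4},{"translation":[-0.328,-0.203,-0.122],"yaw":32.4},{"translation":[-0.328,-0.203,-0.122],"yaw":32.4},{"translation":[-0.328,-0.203,-0.122],"yaw":32.4}]'

```text
clock: 25.9
position: [526.4, 72.4, 149.1]
tool_rot: [-0.603, 0.798, 0.0, -0.0]
force: [0.5, 0.0, -0.5]
gripper_width: 0.322
finger_force: 39.8
```

Run:
```python
from h import *
go((528,72.7),164.3,61)
o=telemetry.get_obs();p=capture('wrist')
g=cv2.medianBlur(cv2.cvtColor(p['img'],cv2.COLOR_RGB2GRAY),5)[270:420,240:410]
h=cv2.HoughCircles(g,cv2.HOUGH_GRADIENT,1,60,param1=80,param2=12,minRadius=33,maxRadius=50)
if h is not None:
    for c in h[0][:2]: print(c[0]+240,c[1]+270,c[2],onz(p,c[1]+270,c[0]+240,o['position'][2]+13,o).round(1))
```

```text
25.9 [526.4  72.4 149.1] ang 164.2 [ 0.5  0.  -0.5] 0.32159730896545535
tool shift [-0.8 -1.5 88.1] yaw -0.1
319.5 326.5 42.7 [526.9  69.9 162.1]
```

Emit:
play_rows --plan '[{"translation":[-0.0025,-0.0015,0.04],"yaw":0},{"translation":[-0.0025,-0.0015,0.07],"yaw":0},{"translation":[-0.0025,-0.0015,0.083],"yaw":0},{"translation":[-0.0025,-0.0015,0.088],"yaw":0},{"translation":[-0.0025,-0.0015,0.088],"yaw":0}]'

```text
clock: 26.58
position: [529.6, 75.4, 61.9]
tool_rot: [-0.604, 0.797, -0.0, 0.0]
force: [1.1, -0.1, -1.3]
gripper_width: 0.32
finger_force: 39.8
```

Emit:
play_rows --plan '[{"translation":[0,0,0],"yaw":0},{"translation":[0,0,0],"yaw":0},{"translation":[0,0,0],"yaw":0}]' --jaw 50

```text
clock: 26.95
position: [529.5, 75.7, 61.8]
tool_rot: [-0.604, 0.797, -0.0, 0.0]
force: [0.5, 0.3, -0.3]
gripper_width: 0.502
finger_force: 0.0
```

Emit:
play_rows --plan '[{"translation":[0,0,-0.04],"yaw":0},{"translation":[0,0,-0.09],"yaw":0},{"translation":[0,0,-0.14],"yaw":0},{"translation":[0.03,-0.05,-0.17],"yaw":0},{"translation":[0.06,-0.1,-0.17],"yaw":0},{"translation":[0.06,-0.1,-0.17],"yaw":0}]'

```text
clock: 27.7
position: [611.5, -12.0, 231.3]
tool_rot: [-0.602, 0.798, -0.001, 0.0]
force: [-1.6, -0.1, -0.1]
gripper_width: 0.495
finger_force: 0.0
```

Run:
```python
from h import *
pose()
p=capture('scene');cv2.imwrite('pics/s2.png',cv2.resize(p['img'][60:300,330:620,::-1],None,fx=2.5,fy=2.5,interpolation=cv2.INTER_CUBIC))
p=capture('top');save(p,'t3.png')
cv2.imwrite('pics/t3c.png',cv2.resize(p['img'][130:300,70:460,::-1],None,fx=2.05,fy=2.05,interpolation=cv2.INTER_CUBIC))
```

```text
27.7 [611.5 -12.  231.3] ang 164.07 [-1.6 -0.1 -0.1] 0.49486193850445914
```

View pics/t3c.png

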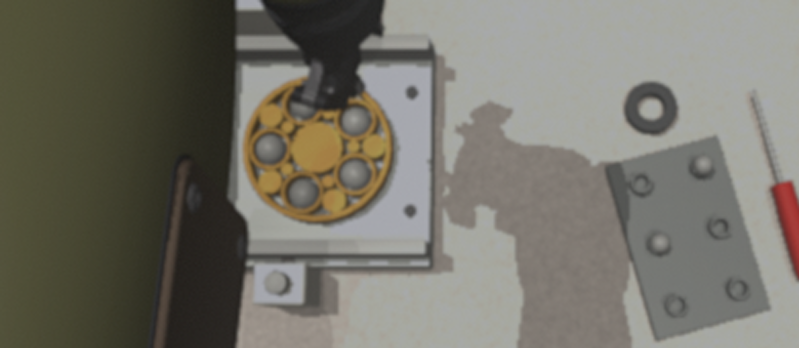

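Run:
```python
from h import *
p=capture('wrist'); o=dict(position=[599.9,59.7,229.9],tool_rot=[0,1,0,0])
print(onz(p,15,474,87,o),onz(p,320,453,87,o))
s=capture('scene')
for r in spotter.landmark_of(s,'guard_handle'): print(r,onz(s,*r['at'],102))
```

```text
[464.75839511 154.10337817  87.        ] [674.57024085 159.2614787   87.        ]
{'at': [109.7, 486.7], 'p': 0.58} [573.69970437 272.59385043 102.        ]
```

View pics/s2.png

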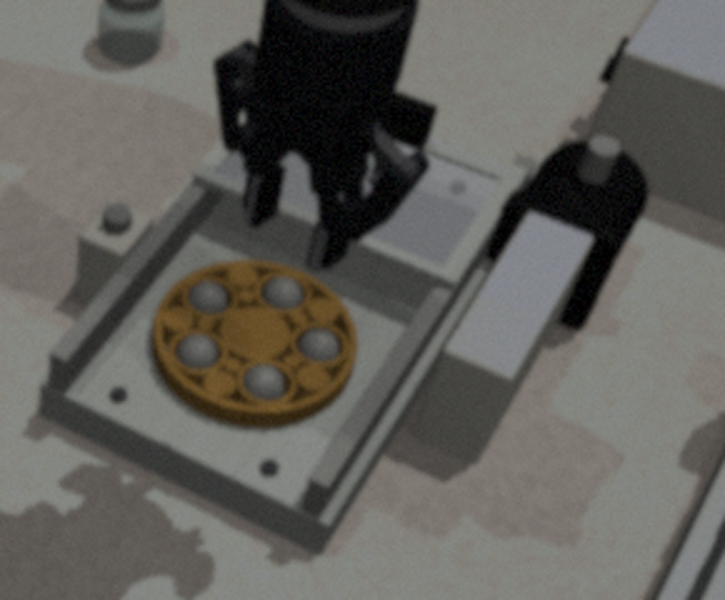

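The guard's edge is at y ≈ 155–157, as expected for fully open, and all five pockets hold balls. I'm handing it in.

```bash
python3 -c "
from h import *
print(sign_off())"
```

```text
the job is handed in; nothing more can be done
None
```

The job is handed in at about 28 s: the guard is open at its end stop, all five cage pockets hold large balls, and the catch was not engaged, so I never pressed the button.

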